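# Sewing machine dials back to the everyday stitch

## Task

The sewing machine has been left on a special stitch: put it back to the everyday one by turning its two large top dials, stitch length (nearest the handwheel) and stitch width (beside it), until the pointer of each lines up with the one long line on its scale. Push the pointer bars round gently with a fingertip, in either order, without gripping or forcing the dials, and finish with your hand clear. Leave the small tension dial at the needle end, the thread spool and everything else on the machine and table as they are.

Things in the scene. Friction and masses are not known exactly. Their poses are not given: they have to be found in the camera images.
- machine: Cream sewing machine, fixed: 410 mm long (y), bed 178 mm deep (x) and 74 mm high; flat top 100 mm deep, 272 mm above the table. Origin: centre of underside; x to its back, y along the arm to the needle end. Handwheel (68 mm diameter) at the -y end, to y -236. On top, (x, y) in mm: length dial (0,-85), width dial (0,10), tension dial (0,142), spool pin (24,-166), bobbin winder 18 high (-24,-176).
- length_dial (a joint): Stitch length dial, nearest the handwheel. 0 with the pointer at the first of 8 scale lines, 0.5236 rad apart; grows clockwise seen from above; stops 0.10 rad beyond the end lines. Stays where left (friction about 0.045 N m: 2 to 3 N at the nose; no spring, no clicks). Its long line is the third: 1.047. Starts beyond it (2.0 to 3.4).
- width_dial (a joint): Stitch width dial, 95 mm from the length dial. 0 with the pointer at the first of 8 scale lines, 0.5236 rad apart; grows clockwise seen from above; stops 0.10 rad beyond the end lines. Stays where left (friction about 0.045 N m: 2 to 3 N at the nose; no spring, no clicks). Its long line is the sixth: 2.618. Starts short of it (0.35 to 1.7).
- length_axis (a point): On the length dial's vertical axis, level with the top of its finger bar (294 mm above the table). Dial: dark disc 50 mm across, its face 8 mm above the machine's top, with a raised bar across it, 10 mm wide, from 8 to 22 mm above the machine's top, reaching 21 mm behind the axis and 15 mm ahead, then a nose 6 mm wide to 24 mm ahead: the pointer, with a white index line.
- length_tip (a point): Tip of the length dial's pointer: end of the nose, 24 mm from the axis, at the bar's top. Turns with the dial.
- length_line (a point): Middle of the long line (13 by 2.6 mm; the other lines 5.5 by 1.4 mm) of the length scale, printed flat on the machine's top, 34 mm from the dial's axis.
- width_axis (a point): On the width dial's vertical axis, level with the top of its finger bar (294 mm above the table). Same shape and size of dial as the length dial.
- width_tip (a point): Tip of the width dial's pointer: end of the nose, 24 mm from the axis, at the bar's top. Turns with the dial.
- width_line (a point): Middle of the long line of the width scale, same sizes, printed flat on the machine's top, 34 mm from the dial's axis.
- tension_tip (a point): Tip of the pointer of the small tension dial (36 mm disc, bar top also 22 mm above the machine's top), 17 mm from its axis: to be left alone. Its scale has no long line.
- spool: Loose spool of thread standing on the machine's spool pin: 28 mm diameter, 40 mm high, bottom on the machine's top. Origin: centre of its underside.
- thimble: Loose steel thimble, 18 mm diameter, 22 mm high, standing on the machine's top between the width and tension dials. Origin: centre of its underside.
- bobbin: Loose bobbin, 21 mm diameter, 10.5 mm high, lying on the machine's bed. Origin: centre of its underside.
- cone_a: Loose blue cone of thread, 62 mm diameter at the foot, 120 mm high, on the table behind the machine. Origin: centre of its underside.
- cone_b: Loose pale cone of thread, same size, on the table behind the machine. Origin: centre of its underside.
- scissors: Loose tailor's scissors, 227 mm long, 10 mm thick, on the table beyond the needle end. Origin: near the pivot, underside; x towards the blades' points.
- pin_dish: Loose round dish of pins, 92 mm diameter, 23 mm high, on the table in front of the needle end. Origin: centre of its underside.
- hem_gauge: Loose hem gauge (short metal rule with slider), 150 by 34 mm, 9 mm thick, on the table beyond the handwheel. Origin: centre of its underside, x along it.

How it is judged:
By the outcome, as a careful person would: the job done as asked, in the order asked, and still so for the second after the job is handed in, with the robot touching nothing.
It also fails if it takes over 58 s, if anything falls off the work surface, if the arm or the gripper's body presses on something with over 40 N, if the wrist force passes 120 N, or if a joint passes its speed limit or range.

## Robot

A 7-joint arm with a two-finger parallel gripper is mounted at the origin on the work surface. World frame = base frame: x ahead of the robot, y to its left, z up, the work surface at z = 0. Lengths are in m, angles in degrees, forces in N, time in s.
With the tool pointing down it reaches from about 0.35 to 0.775 m from the base axis. Payload 3.1 kg.
Tool frame: the origin (TCP) lies on the centre line of the jaws, within the pads' length; the fingertips stand 17 mm ahead of it and the grasp point (between the pads) lies 2 mm behind it (robot.tip_reach is the distance from the TCP to the fingertips, in m); z points along the fingers, y is the direction in which the jaws open and shut (so a half turn about z gives the same grasp; the last joint's range is limited). The gripper opens to 85 mm and grips with 20 to 120 N. Pads are 22 mm wide; open, the fingers measure 114 mm over their backs; the gripper's body (76 mm by 85 mm) begins 54 mm behind the grasp point. The pads swing forward as they close: fully open they stand 13 mm farther back than shut.
Start: joints at [69.173, 17.813, 0.802, 86.603, -0.252, 75.585, -1.558], TCP at [0.174, -0.522, 0.248] pointing down, gripper open.
Joint ranges: [-154.91, 154.91], [-16.99, 109.72], [-72.82, 74.43], [7.12, 147.25], [-82.49, 262.49], [11.32, 116.49], [-174.64, 174.64]. Speed limits (degrees/s): [159.86, 159.86, 180, 180, 180, 180, 180].

## Interface

Orientations are given as [roll, pitch, yaw] about the fixed x, y, z axes, in that order (R = Rz(yaw) Ry(pitch) Rx(roll)).
In Python, from station import robot, fingers, vision, workorder, recognise gives the robot as it stands. Calls block until the motion is done:
- robot.move_to(position, orientation): joint-space move of the TCP to a pose.
- robot.line_to(position, orientation=None, velocity=0.15, f_stop=None): straight line of the TCP; orientation=None keeps the orientation; velocity is the mean speed in m/s. With f_stop (N) it stops when the force on the tool has changed by that much, and returns True; else False.
- robot.move_j(angles): joint-space move.
- fingers.gripper_to(opening, force=None): opening from 0.0 (shut) to 1.0 (fully open); force is the grip in N (None keeps the last); returns when the fingers have stopped.
- robot.pause(seconds).
- robot.inverse_kinematics(position, orientation): joint angles nearest the present ones, or None.
- vision.grab_frame(name): name is "side" or "top"; returns the picture (480x640x3 uint8, red, green, blue); there is no depth.
- vision.calibration(name): a dict with "mtx" (3x3 intrinsics, pixels), "k1" (the pictures are not rectified: a ray, as slopes to the right and down, at radius r is drawn at 1 + k1 r^2 times it, then the intrinsics apply), "extrinsics" (4x4, takes a point from world to camera coordinates). Camera axes: x right, y up, looking along -z (the intrinsics and any distortion apply to the point x, -y, -z); pixel columns grow to the right and rows downward; lengths in m; the calibration is good to about 2 mm. A picture is of the moment at which its call begins. calibration takes no time and is no camera call.
A pose or a line that the arm cannot do raises robot.PlanningError and nothing moves.
- workorder.close_job(): hands the job in, once; it reports no verdict.
Trained networks look in the newest picture that a camera, given by its name, has taken for a name from the list of things; names that differ only in an ending like _2 or _b are one class to them, and where a whole thing is asked for, a point or a joint stands for the part that bears it (a point fixed in the world has none). Each returns a list of dicts, best first, with "p" (0 to 1); they miss things now and then, are a little off and sometimes report something else, mostly with a low value. They report only what shows in the picture. A call takes as long as a camera call.
- recognise(label, camera): "rect" ([centre column, centre row, width, height] in pixels, round what is visible of it).
Readings, each from a call of its own:
- robot.current_time_s(): time.
- robot.current_joint_positions(): joint angles.
- robot.current_dq(): joint speeds.
- robot.current_joint_torque(): joint torques, N m.
- robot.current_tool_pos(): TCP position.
- robot.current_eef_rot(): TCP orientation.
- robot.current_contact_force(): force on the tool from outside, world axes, zero at the start.
- robot.current_torque(): the same for the moment, N m.
- robot.current_finger_gap(): opening from 0.0 (shut) to 1.0 (fully open).
Only numpy, scipy, OpenCV 4.12 (cv2) and the standard library are available. Lean on these libraries where they do the work, as an engineer would, in place of code of your own. Each camera call takes 0.05 s, during which the arm holds its last target.

## Working session

There is one attempt and no reset: what is moved stays moved. The work goes in short steps, each a Python script; the robot and the scene stay as the last script left them, time stands still between calls to the robot, and variables do not carry over. Pictures are saved under pics/ and viewed, and the job is handed in when it is done.

```bash
ls; mkdir -p pics
python3 - <<'E'
from station import robot, fingers, vision, workorder, recognise
import cv2
for n in ("top","side"):
    im=vision.grab_frame(n); cv2.imwrite(f"pics/{n}0.png",im[:,:,::-1])
    c=vision.calibration(n); print(n,c)
    for l in ("machine","length_dial","width_dial","length_tip","length_axis","length_line","width_tip","width_line","width_axis","tension_tip","thimble","spool"):
        try: print(l,[( [round(v,1) for v in d["rect"]],round(d["p"],2)) for d in recognise(l,n)[:3]])
        except Exception as e: print(l,repr(e))
print(robot.current_time_s())
E
```

```text
pics
top {'mtx': array([[436.58199434,   0.        , 323.98349031],
       [  0.        , 436.58199434, 241.43141196],
       [  0.        ,   0.        ,   1.        ]]), 'k1': -0.06174375695618971, 'extrinsics': array([[ 0.00521898, -0.99987158, -0.0151522 ,  0.03901376],
       [ 0.99087642,  0.0031302 ,  0.13473721, -0.57028067],
       [-0.13467247, -0.01571715,  0.99076551, -1.00676252],
       [ 0.        ,  0.        ,  0.        ,  1.        ]])}
machine []
length_dial [([421.0, 250.0, 27.4, 29.6], 0.81), ([287.1, 355.6, 42.1, 38.6], 0.26)]
width_dial [([369.4, 259.2, 28.1, 27.0], 0.76)]
length_tip [([420.4, 248.3, 31.1, 26.3], 0.57)]
length_axis [([381.1, 265.4, 235.1, 98.2], 0.72), ([237.0, 276.1, 76.2, 79.8], 0.6)]
length_line [([381.0, 263.3, 230.0, 99.4], 0.7), ([466.4, 228.6, 21.6, 19.7], 0.25)]
width_tip [([369.6, 255.2, 25.9, 29.4], 0.61), ([402.8, 196.3, 27.8, 31.6], 0.41)]
width_line [([381.1, 265.1, 230.1, 96.2], 0.79)]
width_axis [([378.0, 263.8, 225.8, 100.8], 0.71)]
tension_tip [([298.4, 266.0, 19.2, 20.2], 0.62), ([371.0, 255.5, 25.2, 28.8], 0.23)]
thimble [([
[... 705 characters left out ...]
335.2, 269.9, 26.6, 30.0], 0.83), ([210.4, 268.4, 40.3, 31.4], 0.68)]
width_dial [([314.5, 229.4, 25.2, 28.9], 0.82), ([326.2, 291.8, 147.2, 251.5], 0.28)]
length_tip [([333.9, 269.3, 29.6, 29.4], 0.73)]
length_axis [([325.4, 292.9, 148.1, 256.4], 0.74)]
length_line [([326.0, 293.4, 143.2, 250.6], 0.74), ([335.1, 269.6, 31.5, 28.9], 0.72)]
width_tip [([313.1, 227.3, 31.1, 29.2], 0.88)]
width_line [([326.2, 293.8, 144.8, 252.8], 0.74)]
width_axis [([327.9, 293.1, 146.1, 250.9], 0.66)]
tension_tip [([293.5, 184.9, 14.3, 14.0], 0.64), ([332.5, 269.6, 27.8, 25.3], 0.43)]
thimble [([309.2, 200.3, 6.0, 12.8], 0.62), ([296.9, 184.8, 13.5, 13.5], 0.43)]
spool [([369.0, 296.0, 18.7, 24.3], 0.74)]
1.3
```

Run:
```python
import cv2
a=cv2.imread("pics/top0.png"); b=cv2.imread("pics/side0.png")
cv2.imwrite("pics/topz.png",cv2.resize(a[205:305,260:460],None,fx=4,fy=4,interpolation=cv2.INTER_CUBIC))
cv2.imwrite("pics/sidez.png",cv2.resize(b[160:310,260:420],None,fx=4,fy=4,interpolation=cv2.INTER_CUBIC))
```

```text
(no output)
```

View pics/top0.png

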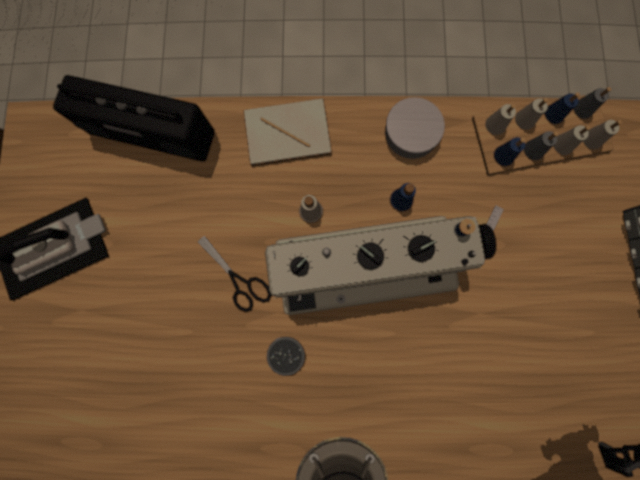

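View pics/topz.png

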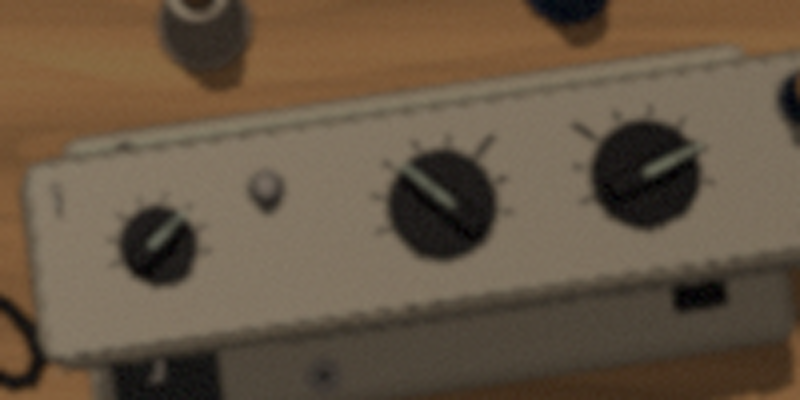

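View pics/sidez.png

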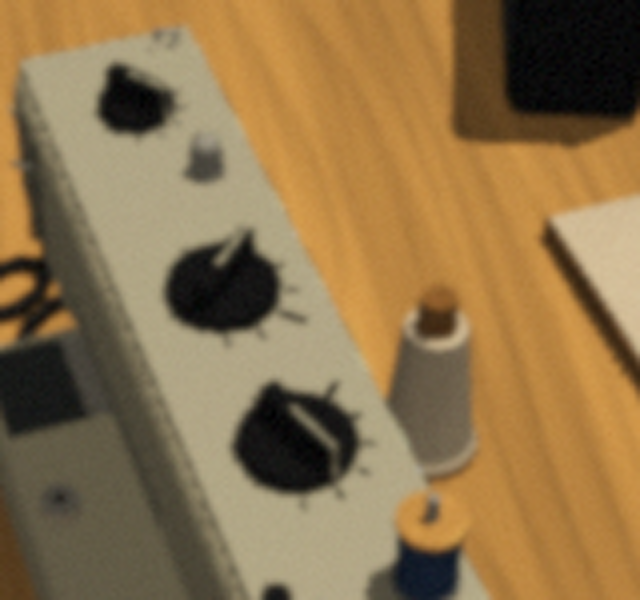

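View pics/side0.png

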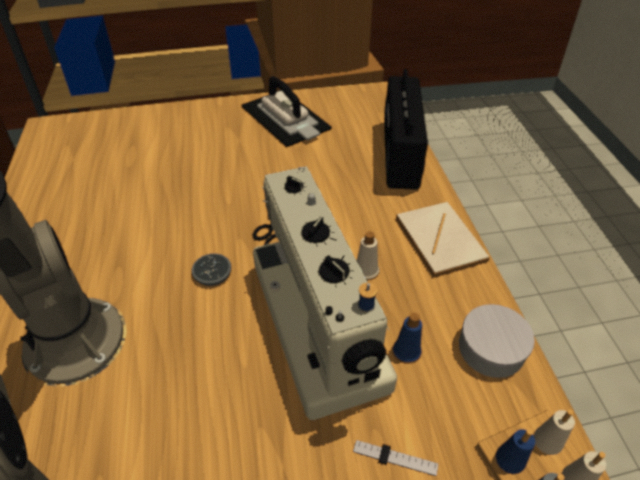

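```bash
cat > h.py <<'E'
import numpy as np, cv2
from station import robot, fingers, vision, workorder, recognise
CAL={n:vision.calibration(n) for n in("top","side")}
def proj(n,P):
    c=CAL[n];P=np.atleast_2d(P);q=P@c["extrinsics"][:3,:3].T+c["extrinsics"][:3,3]
    s=np.stack([q[:,0]/-q[:,2],-q[:,1]/-q[:,2]],1);r2=(s**2).sum(1,keepdims=True)
    s=s*(1+c["k1"]*r2);return s*[c["mtx"][0,0],c["mtx"][1,1]]+c["mtx"][:2,2]
def ray(n,uv,z):
    c=CAL[n];d=(np.array(uv,float)-c["mtx"][:2,2])/c["mtx"][0,0];s=d.copy()
    for _ in range(20): s=d/(1+c["k1"]*(s@s))
    R=c["extrinsics"][:3,:3];t=c["extrinsics"][:3,3];o=-R.T@t
    v=R.T@np.array([s[0],-s[1],-1]);return o+v*(z-o[2])/v[2]
def ortho(n,im,z,x0,x1,y0,y1,res=.0005):
    # up=+x, left=+y
    xs=np.arange(x1,x0,-res);ys=np.arange(y1,y0,-res)
    X,Y=np.meshgrid(xs,ys,indexing="ij")
    uv=proj(n,np.stack([X.ravel(),Y.ravel(),np.full(X.size,z)],1)).astype(np.float32).reshape(X.shape+(2,))
    return cv2.remap(im,uv[...,0],uv[...,1],cv2.INTER_CUBIC)
E
python3 - <<'E'
from h import *
a=cv2.imread("pics/top0.png"); b=cv2.imread("pics/side0.png")
for l,uv,u2 in(("L",(421,250),(335.2,269.9)),("W",(369.4,259.2),(314.5,229.4))):
    print(l,ray("top",uv,.285),ray("side",u2,.285))
for n,im in(("top",a),("side",b)):
  o=ortho(n,im,.272,.48,.66,-.26,.14)
  for k in range(0,8): cv2.putText(o,f"{.14-.05*k:.2f}",(k*100,10),0,.35,(0,0,255))
  for k in range(0,4): cv2.putText(o,f"{.66-.05*k:.2f}",(0,k*100+4),0,.35,(255,0,0))
  cv2.imwrite(f"pics/ortho_{n}.png",o)
E
```

```text
L [ 0.52147315 -0.13924042  0.285     ] [ 0.52438667 -0.14843547  0.285     ]
W [ 0.50438052 -0.04509101  0.285     ] [ 0.50767417 -0.05065455  0.285     ]
```

View pics/ortho_top.png

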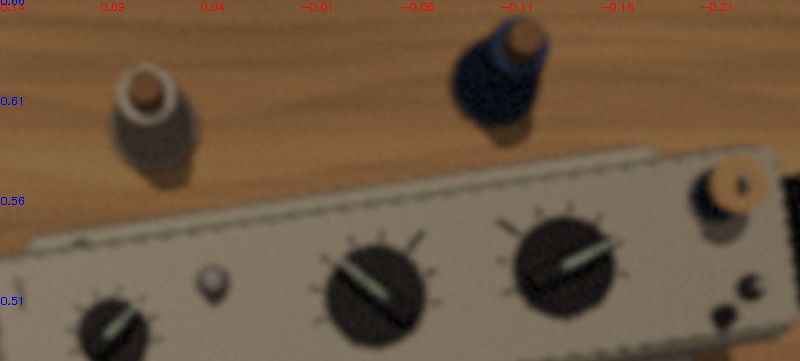

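View pics/ortho_side.png

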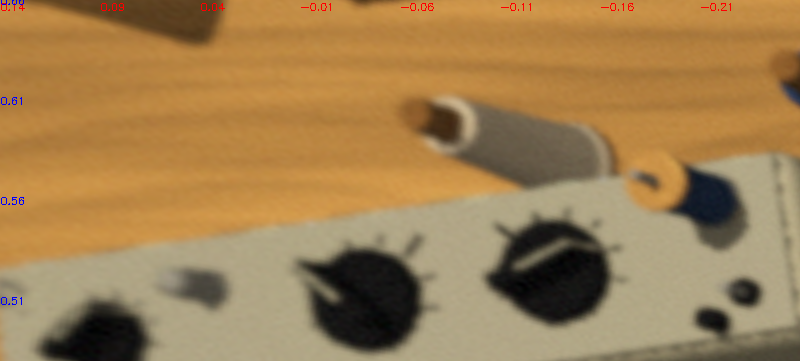

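```bash
cat > fit.py <<'E'
from h import *
from scipy.optimize import minimize
from scipy.ndimage import map_coordinates
ML=[(0,-.085,2),(0,.010,5)]
def samp(n,g,P):
    uv=proj(n,P);return map_coordinates(g,[uv[:,1],uv[:,0]],order=1)
def linepts(c,a,r0,r1,z,off=0):
    r=np.arange(r0,r1,.0007);u=np.array([np.cos(a),np.sin(a)]);v=np.array([-u[1],u[0]])
    p=np.array(c)+r[:,None]*u+off*v
    return np.c_[p,np.full(len(r),z)]
def axes(p):
    R=np.array([[np.cos(p[2]),-np.sin(p[2])],[np.sin(p[2]),np.cos(p[2])]])
    return [np.array(p[:2])+R@np.array(m[:2]) for m in ML]
def a_of(psi,q): return psi+np.deg2rad(105)-q
def cost(p,n,g):
    s=0
    for c,m in zip(axes(p),ML):
        for k in range(8):
            a=a_of(p[2],k*np.pi/6);r1=.040 if k==m[2] else .0325
            d=.0032
            A=samp(n,g,linepts(c,a,.028,r1,.272));B=(samp(n,g,linepts(c,a,.028,r1,.272,d))+samp(n,g,linepts(c,a,.028,r1,.272,-d)))/2
            s+=(A-B).sum()
    return s
def fitpose(n,g,p0):
    best=None
    for dx in(-.004,0,.004):
        for dy in(-.004,0,.004):
            q=np.array(p0)+[dx,dy,0]
            r=minimize(cost,q,args=(n,g),method="Nelder-Mead",options=dict(initial_simplex=[q,q+[.002,0,0],q+[0,.002,0],q+[0,0,.03]],xatol=1e-5,fatol=.1))
            if best is None or r.fun<best.fun: best=r
    return best
def pointer(n,g,c):
    As=np.deg2rad(np.arange(0,360,.5))
    s=[]
    for a in As:
        s.append(samp(n,g,linepts(c,a,.006,.024,.294)).mean())
    return As,np.array(s)
E
python3 - <<'E'
from fit import *
for n in("top","side"):
    g=cv2.GaussianBlur(cv2.cvtColor(cv2.imread(f"pics/{n}0.png"),cv2.COLOR_BGR2GRAY),(0,0),.6).astype(float)
    r=fitpose(n,g,[.5076,-.055,.17]) 
    print(n,r.x,np.rad2deg(r.x[2]),r.fun)
    for nm,c in zip("LW",axes(r.x)):
        A,s=pointer(n,g,c);i=s.argmax();q=(a_of(r.x[2],A[i])+np.pi)%(2*np.pi)-np.pi
        print(nm,c,"q",q,"peak",s[i],np.median(s))
E
```

```text
top [ 0.51354924 -0.05729454  0.15018439] 8.604931951908334 -1761.8997363150238
L [ 0.52626697 -0.14133773] q 3.0648842453013936 peak 81.16084320116737 25.167740204327895
W [ 0.51205303 -0.0474071 ] q 1.1013888368077724 peak 77.19097825272148 29.931983235700415
side [ 0.51068762 -0.05602128  0.15584509] 8.92926614068967 -2129.3692666469906
L [ 0.52388089 -0.13999114] q 0.731803747100011 peak 128.91499466244926 60.90403362281353
W [ 0.50913547 -0.04614248] q 0.4700043593008614 peak 140.4616844964135 67.86223039503312
```

Run:
```python
from fit import *
P={"top":[.51355,-.05729,.1502],"side":[.51069,-.05602,.15585]}
out=[]
for n in P:
    im=cv2.imread(f"pics/{n}0.png")
    g=cv2.GaussianBlur(cv2.cvtColor(im,cv2.COLOR_BGR2GRAY),(0,0),.6).astype(float)
    p=P[n]; S=5; o=(340,225) if n=="top" else (285,205)
    z=cv2.resize(im[o[1]:o[1]+80,o[0]:o[0]+110] if 1 else 0,None,fx=S,fy=S,interpolation=cv2.INTER_CUBIC)
    for nm,c,m in zip("LW",axes(p),ML):
        A=np.deg2rad(np.arange(0,360,.5));s=[]
        for a in A:
            f=lambda off:samp(n,g,linepts(c,a,.004,.022,.294,off)).mean()
            s.append(f(0)-max(f(.004),f(-.004)))
        s=np.array(s);i=s.argmax();q=(a_of(p[2],A[i])+np.pi)%(2*np.pi)-np.pi
        print(n,nm,"q",q,s[i])
        for k in range(8):
            L=proj(n,linepts(c,a_of(p[2],k*np.pi/6),.0275,.0405 if k==m[2] else .033,.272)[[0,-1]])
            L=((L+.5-o)*S).astype(int);cv2.line(z,tuple(map(int,L[0])),tuple(map(int,L[1])),(0,0,255),1)
        L=((proj(n,linepts(c,A[i],0,.024,.294)[[0,-1]])+.5-o)*S).astype(int);cv2.line(z,tuple(map(int,L[0])),tuple(map(int,L[1])),(0,255,0),1)
    cv2.imwrite(f"pics/ov_{n}.png",z)
```

```text
top L q 3.047446558310586 37.86996620418789
top W q 1.118857734856853 39.194169637761405
side L q 3.070549850830531 52.4876655854501
side W q -2.2265244289722594 8.715445926635542
```

View pics/ov_top.png

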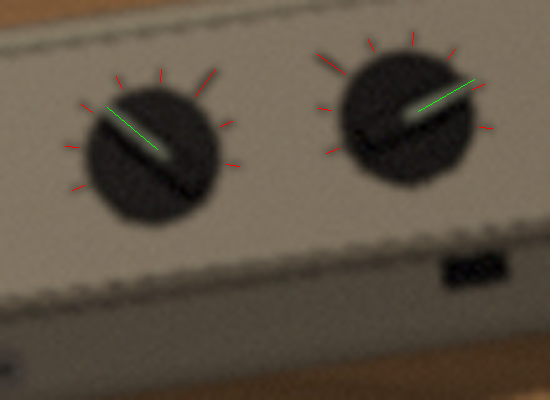

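View pics/ov_side.png

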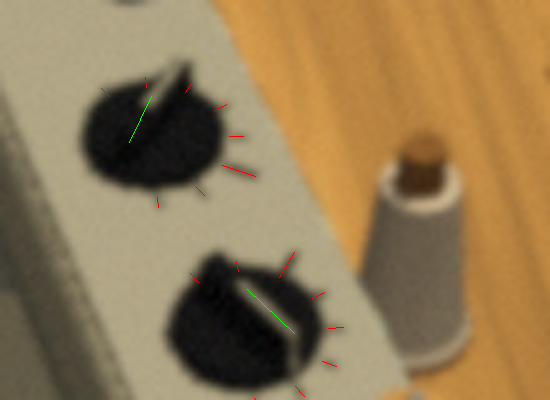

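```bash
cat >> h.py <<'E'
AX={"L":np.array([.5251,-.1407]),"W":np.array([.5106,-.0468])}
PSI=.153; SG={"L":1,"W":-1}; QT={"L":np.pi/3,"W":np.pi*5/6}
RC=.028; HALF=.0145
def pose(d,q,extra=0,z=.303,half=HALF):
    """TCP pose with face touching nose side of dial at angle q; extra = gap"""
    a=PSI+np.deg2rad(105)-q;u=np.array([np.cos(a),np.sin(a)]);v=np.array([-u[1],u[0]])
    p=AX[d]+RC*u-SG[d]*(.003+half+extra)*v
    return [p[0],p[1],z],[180,0,np.rad2deg(a)]
E
python3 - <<'E'
from h import *
print(robot.current_eef_rot(),robot.current_finger_gap(),robot.current_contact_force())
for d,q0 in(("L",3.05),("W",1.1)):
    for q in np.linspace(q0,QT[d],5):
        for z in(.303,.36):
            P,O=pose(d,q,.008,z);j=robot.inverse_kinematics(P,O);print(d,round(q,2),np.round(P,3),O[2].round(),None if j is None else np.round(j))
E
```

```text
[-1.79999424e+02  2.54787210e-04  1.84435704e+01] 1.0045948760938663 [ 0.41536749  0.03001944 -0.43221586]
L 3.05 [ 0.516 -0.178  0.303] -61.0 [  26.   17.  -11.   81.    3.   83. -137.]
L 3.05 [ 0.516 -0.178  0.36 ] -61.0 [  26.   16.  -12.   74.    3.   91. -137.]
L 2.55 [ 0.535 -0.177  0.303] -32.0 [  27.   19.  -14.   78.    4.   84. -109.]
L 2.55 [ 0.535 -0.177  0.36 ] -32.0 [  27.   19.  -15.   71.    5.   91. -109.]
L 2.05 [ 0.551 -0.168  0.303] -4.0 [ 28.  21. -19.  76.   7.  84. -84.]
L 2.05 [ 0.551 -0.168  0.36 ] -4.0 [ 28.  21. -19.  68.   7.  92. -83.]
L 1.55 [ 0.561 -0.152  0.303] 25.0 [ 28.  22. -21.  75.   8.  85. -57.]
L 1.55 [ 0.561 -0.152  0.36 ] 25.0 [ 27.  22. -21.  67.   8.  93. -57.]
L 1.05 [ 0.562 -0.133  0.303] 54.0 [ 30.  22. -26.  75.  10.  85. -32.]
L 1.05 [ 0.562 -0.133  0.36 ] 54.0 [ 29.  22. -26.  68.   9.  93. -32.]
W 1.1 [ 0.509 -0.009  0.303] 51.0 [ 31.  15. -40.  86.  10.  82. -49.]
W 1.1 [ 0.509 -0.009  0.36 ] 51.0 [ 30.  15. -40.  79.   9.  90. -48.]
W 1.48 [ 0.523 -0.011  0.303] 29.0 [ 28.  17. -38.  84.  10.  83. -71.]
W 1.48 [ 0.523 -0.011  0.36 ] 29.0 [ 27.  16. -37.  77.  10.  90. -70.]
W 1.86 [ 0.535 -0.018  0.303] 7.0 [ 26.  18. -34.  82.  10.  83. -91.]
W 1.86 [ 0.535 -0.018  0.36 ] 7.0 [ 26.  18. -36.  75.  10.  91. -91.]
W 2.24 [ 0.544 -0.029  0.303] -14.0 [  24.   18.  -30.   81.    9.   83. -111.]
W 2.24 [ 0.544 -0.029  0.36 ] -14.0 [  24.   18.  -32.   73.    9.   91. -111.]
W 2.62 [ 0.548 -0.043  0.303] -36.0 [  22.   19.  -27.   80.    8.   84. -130.]
W 2.62 [ 0.548 -0.043  0.36 ] -36.0 [  23.   18.  -28.   72.    9.   91. -130.]
```

```bash
cat > push.py <<'E'
from h import *
def arc(d,qa,qb,extra=0,step=.14,vel=.06):
    fm=0
    for q in np.linspace(qa,qb,max(2,int(abs(qb-qa)/step)+2))[1:]:
        P,O=pose(d,q,extra);robot.line_to(P,O,velocity=vel)
        f=np.linalg.norm(robot.current_contact_force()); fm=max(fm,f); print(round(q,2),np.round(robot.current_contact_force(),1),end=" ")
        if f>15: print("STOP force");break
    print()
E
python3 - <<'E'
from push import *
p=robot.current_tool_pos(); fingers.gripper_to(0.0)
robot.line_to([p[0],p[1],.43],velocity=.3)
P,O=pose("L",3.05,.010,.40); robot.move_to(P,O)
print(robot.current_time_s(),robot.current_finger_gap(),robot.current_contact_force())
P,O=pose("L",3.05,.010); print("down hit",robot.line_to(P,O,velocity=.1,f_stop=4),robot.current_tool_pos())
P,O=pose("L",3.05,-.004); hit=robot.line_to(P,O,velocity=.02,f_stop=1.5)
P0,_=pose("L",3.05,0); print("hit",hit,(np.array(robot.current_tool_pos())-P0)*1000,robot.current_contact_force(),robot.current_time_s())
im=vision.grab_frame("side");cv2.imwrite("pics/c1.png",cv2.resize(im[180:330,230:430],None,fx=4,fy=4)[:,:,::-1])
im=vision.grab_frame("top");cv2.imwrite("pics/c1t.png",cv2.resize(im[180:330,330:530],None,fx=4,fy=4)[:,:,::-1])
E
```

```text
4.85 -0.0020321357751628627 [-0.08400333 -0.45114062 -0.23828394]
down hit False [ 0.51508433 -0.17867625  0.30382452]
hit False [ 3.26130409  1.88879294 -0.11724543] [ 0.00764712 -0.04527074  0.28795619] 6.8167
```

View pics/c1.png

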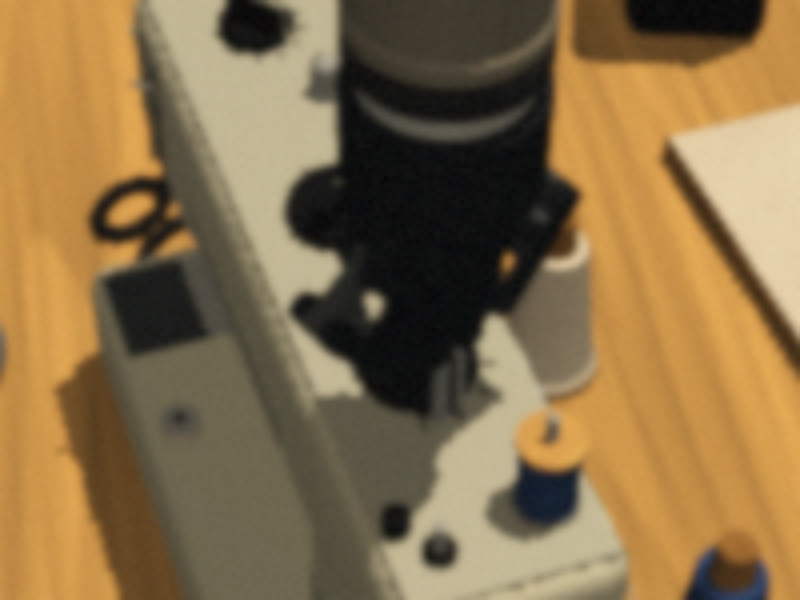

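View pics/c1t.png

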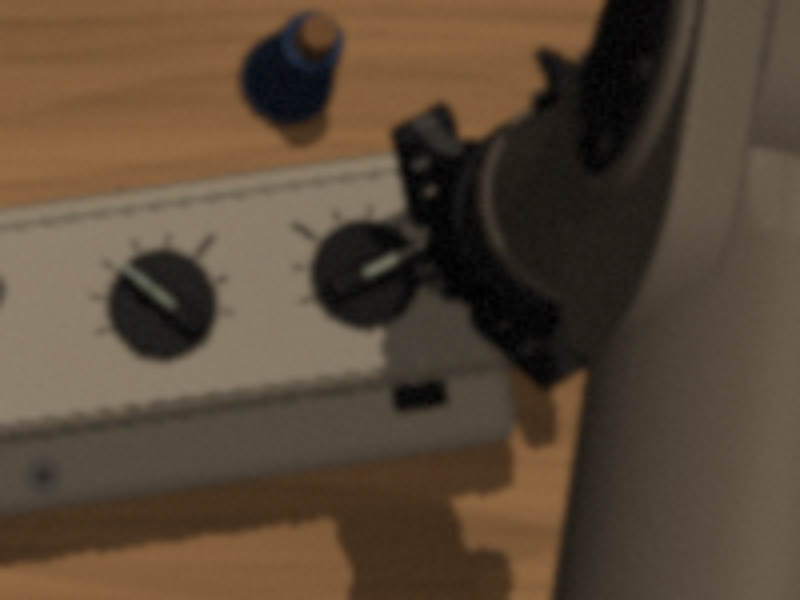

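Run:
```python
from push import *
P,O=pose("L",3.05,-.015); hit=robot.line_to(P,O,velocity=.02,f_stop=1.5)
P0,_=pose("L",3.05,0);d=np.array(robot.current_tool_pos())-P0
a=np.deg2rad(O[2]);v=np.array([-np.sin(a),np.cos(a)]);print("hit",hit,d*1000,"tang mm",d[:2]@v*1000,robot.current_contact_force(),robot.current_time_s())
```

```text
hit True [ 4.27357959  2.52452835 -0.82031659] tang mm 4.961705976138621 [ 0.06548549 -0.52716957  0.7684814 ] 7.2
```

Run:
```python
from push import *
for k in range(2):
    P,O=pose("L",3.05,-.0155); hit=robot.line_to(P,O,velocity=.012,f_stop=2)
    P0,_=pose("L",3.05,0);d=np.array(robot.current_tool_pos())-P0
    a=np.deg2rad(O[2]);v=np.array([-np.sin(a),np.cos(a)]);print("hit",hit,"tang mm",d[:2]@v*1000,robot.current_contact_force(),robot.current_contact_force(),robot.current_time_s())
    if hit==False: break
```

```text
hit True tang mm 4.9992891338920105 [-0.90745712 -0.561906    0.89379214] [-0.90745712 -0.561906    0.89379214] 7.625
hit True tang mm 5.284629511548939 [-0.35882001 -0.46400731  0.56841197] [-0.35882001 -0.46400731  0.56841197] 8.025
```

```bash
sed -i 's/HALF=.0145/HALF=.0095/' h.py
python3 - <<'E'
from push import *
arc("L",3.05,1.30)
print(robot.current_time_s())
P,O=pose("L",1.30,.010);robot.line_to(P,O,velocity=.1)
P,O=pose("L",1.30,.010,.42);robot.line_to(P,O,velocity=.25)
P,O=pose("W",1.1,.012,.42);robot.move_to(P,O)
print(robot.current_time_s())
for n in("top","side"):
    im=vision.grab_frame(n)[:,:,::-1];cv2.imwrite(f"pics/{n}1.png",im)
o=cv2.imread("pics/top1.png");cv2.imwrite("pics/z1t.png",cv2.resize(o[205:305,340:480],None,fx=5,fy=5,interpolation=cv2.INTER_CUBIC))
o=cv2.imread("pics/side1.png");cv2.imwrite("pics/z1s.png",cv2.resize(o[200:310,270:400],None,fx=5,fy=5,interpolation=cv2.INTER_CUBIC))
E
```

```text
2.92 [-0.6 -0.5  0.8] 2.78 [-1.5 -0.6 -0.9] 2.65 [-0.6 -0.7 -0.3] 2.51 [ 0.4 -0.7 -0.1] 2.38 [ 0.7 -1.9  1.4] 2.24 [ 0.5 -1.4  0.4] 2.11 [ 1.5 -2.1  1.9] 1.97 [ 0.6 -0.9  0.7] 1.84 [ 0.9 -0.5  0.2] 1.7 [ 1.1 -0.9  1.4] 1.57 [ 0.3 -1.5  1.4] 1.43 [ 0.8 -0.1  1.9] 1.3 [ 1.8 -0.1  1.2] 
11.7167
13.2
```

View pics/z1t.png

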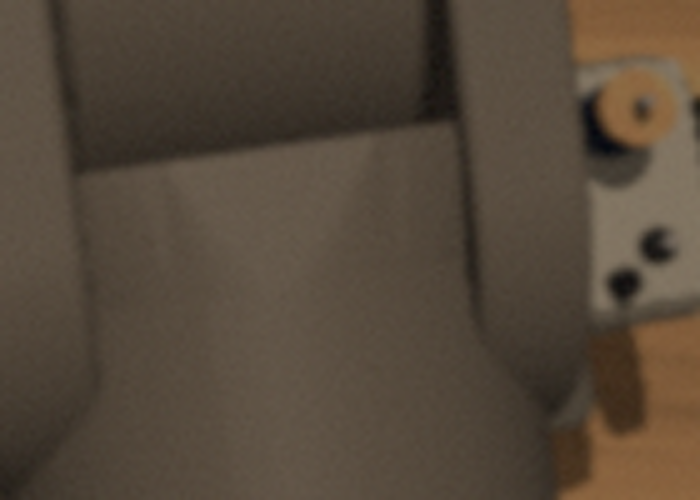

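View pics/z1s.png

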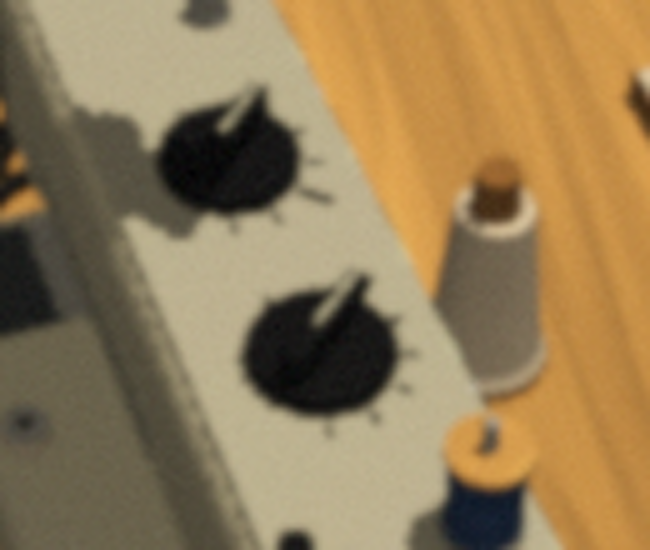

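Run:
```python
from push import *
P,O=pose("W",1.05,.012);print(robot.line_to(P,O,velocity=.12,f_stop=5))
P,O=pose("W",1.1,-.001);robot.line_to(P,O,velocity=.05)
arc("W",1.1,2.38)
P,O=pose("W",2.38,.010);robot.line_to(P,O,velocity=.1)
P,O=pose("W",2.38,.010,.43);robot.line_to(P,O,velocity=.25)
robot.move_to([.40,-.33,.43],[180,0,0])
print(robot.current_time_s())
for n in("top","side"):
    im=vision.grab_frame(n)[:,:,::-1];cv2.imwrite(f"pics/{n}2.png",im)
o=cv2.imread("pics/top2.png");cv2.imwrite("pics/z2t.png",cv2.resize(o[205:305,340:480],None,fx=5,fy=5,interpolation=cv2.INTER_CUBIC))
o=cv2.imread("pics/side2.png");cv2.imwrite("pics/z2s.png",cv2.resize(o[200:310,270:400],None,fx=5,fy=5,interpolation=cv2.INTER_CUBIC))
```

```text
False
1.23 [-1.   1.1  0.7] 1.36 [-1.3  0.9 -0.1] 1.48 [-0.4  1.2 -0.8] 1.61 [-0.9  2.2 -0.2] 1.74 [-0.6  1.2 -0.2] 1.87 [-0.3  1.5  0.3] 2.0 [0.4 0.7 0.1] 2.12 [-0.6  1.4  0.3] 2.25 [-0.7  1.5 -0.1] 2.38 [0.6 1.3 0.9] 
19.7667
```

View pics/z2t.png

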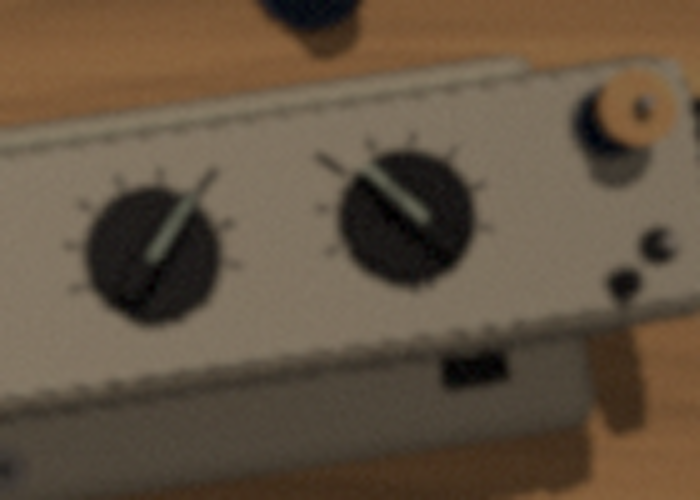

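View pics/z2s.png

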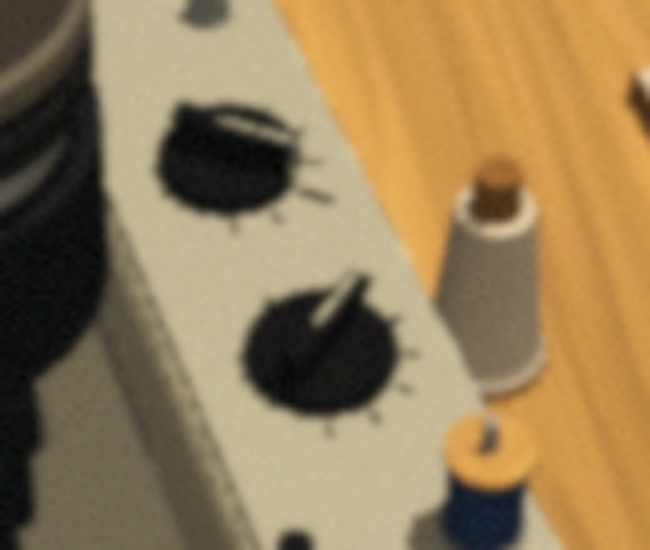

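```bash
cat > meas.py <<'E'
from fit import *
PC={"top":[.51355,-.05729,.1502],"side":[.51069,-.05602,.15585]}
def meas(tag,refit=False):
    for n in PC:
        g=cv2.GaussianBlur(cv2.cvtColor(cv2.imread(f"pics/{n}{tag}.png"),cv2.COLOR_BGR2GRAY),(0,0),.5).astype(float)
        p=PC[n]
        for nm,c,qs in zip("LW",axes(p),((.8,3.3),(.8,3.0))):
            best=(-1e9,)
            for q in np.arange(*qs,.02):
                a=a_of(p[2],q)
                for off in np.arange(-.003,.0031,.0005):
                    f=lambda d:samp(n,g,linepts(c,a,.005,.020,.294,off+d))
                    k=(f(0)*2-f(.0035)-f(-.0035)).mean()+min(0,60-max(f(.0035).mean(),f(-.0035).mean()))
                    if k>best[0]: best=(k,q,off)
            # refine
            def C(x):
                a=a_of(p[2],x[0]);f=lambda d:samp(n,g,linepts(c,a,.005,.020,.294,x[1]*.01+d))
                return -(f(0)*2-f(.0035)-f(-.0035)).mean()
            r=minimize(C,[best[1],best[2]*100],method="Nelder-Mead",options=dict(initial_simplex=[[best[1],best[2]*100],[best[1]+.03,best[2]*100],[best[1],best[2]*100+.05]]))
            print(tag,n,nm,"q %.3f off %.2fmm score %.1f"%(r.x[0],r.x[1]*10,-r.fun))
E
python3 -c "
from meas import *
meas('0');meas('2')"
```

```text
0 top L q 3.074 off -0.02mm score 79.3
0 top W q 1.097 off 0.05mm score 75.6
0 side L q 3.099 off 0.12mm score 99.0
0 side W q 3.389 off -1.80mm score 9.1
2 top L q 1.138 off 0.12mm score 76.3
2 top W q 2.561 off 0.23mm score 72.2
2 side L q 1.119 off -0.67mm score 76.3
2 side W q 2.576 off 0.18mm score 73.5
```

```bash
python3 - <<'E'
from push import *
for d,q in(("L",1.213),("W",2.435)):
    s=.1*(1 if d=="L" else -1)
    P,O=pose(d,q+s,.008,.42);robot.move_to(P,O)
    P,O=pose(d,q+s,.008);print(robot.line_to(P,O,velocity=.12,f_stop=5))
    P,O=pose(d,q+s,.002);robot.line_to(P,O,velocity=.05)
    P,O=pose(d,q,0);robot.line_to(P,O,velocity=.015)
    robot.pause(.3)
    e=np.array(robot.current_tool_pos())-P;print(d,e*1000,robot.current_contact_force())
    P,O=pose(d,q,.010);robot.line_to(P,O,velocity=.1)
    P,O=pose(d,q,.010,.42);robot.line_to(P,O,velocity=.25)
robot.move_to([.40,-.33,.43],[180,0,0])
print(robot.current_time_s())
for n in("top","side"):
    im=vision.grab_frame(n)[:,:,::-1];cv2.imwrite(f"pics/{n}3.png",im)
o=cv2.imread("pics/top3.png");cv2.imwrite("pics/z3t.png",cv2.resize(o[205:305,340:480],None,fx=5,fy=5,interpolation=cv2.INTER_CUBIC))
o=cv2.imread("pics/side3.png");cv2.imwrite("pics/z3s.png",cv2.resize(o[200:310,270:400],None,fx=5,fy=5,interpolation=cv2.INTER_CUBIC))
E
python3 -c "
from meas import *
meas('3')
for n in PC:
  for t in '023':
    g=cv2.GaussianBlur(cv2.cvtColor(cv2.imread(f'pics/{n}{t}.png'),cv2.COLOR_BGR2GRAY),(0,0),.6).astype(float)
    print(n,t,fitpose(n,g,PC[n]).x)"
```

```text
False
L [ 0.05753485 -0.33185417  0.05981953] [ 0.83924654 -1.72626822  0.78736205]
False
W [0.06459003 0.5034078  0.07488234] [0.90142371 1.38120723 0.20319651]
29.3083
3 top L q 1.088 off 0.29mm score 79.7
3 top W q 2.594 off 0.21mm score 71.6
3 side L q 1.068 off -0.40mm score 84.6
3 side W q 2.624 off 0.51mm score 76.2
top 0 [ 0.51354901 -0.05729509  0.15018717]
top 2 [ 0.5135583  -0.05718363  0.15043866]
top 3 [ 0.51352418 -0.0572158   0.1511103 ]
side 0 [ 0.51068767 -0.0560212   0.15584497]
side 2 [ 0.51076756 -0.05543803  0.14878376]
side 3 [ 0.51091586 -0.05531152  0.14754771]
```

View pics/z3t.png

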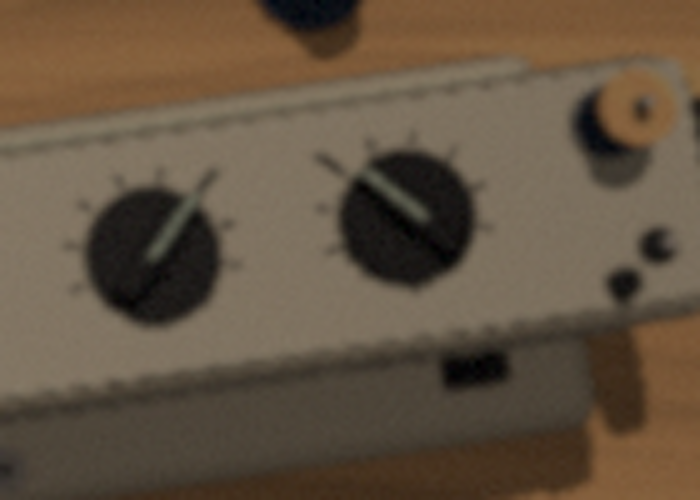

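View pics/z3s.png

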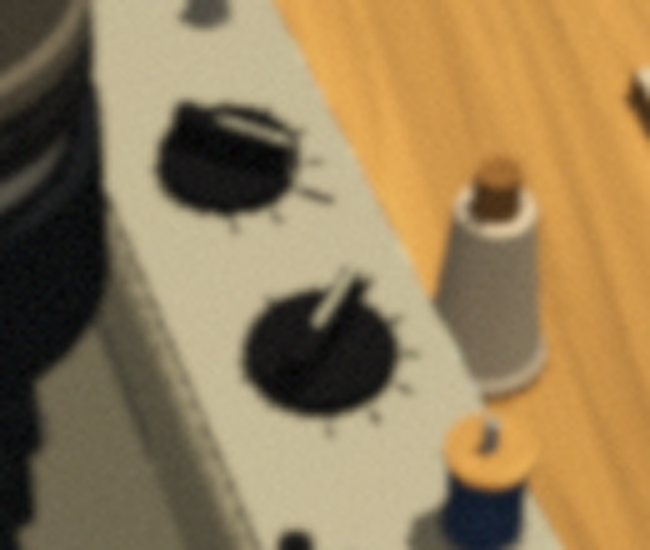

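```bash
python3 - <<'E'
from push import *
for d,q in(("L",1.185),("W",2.450)):
    s=.12*(1 if d=="L" else -1)
    P,O=pose(d,q+s,.008,.42);robot.move_to(P,O)
    P,O=pose(d,q+s,.008);print(robot.line_to(P,O,velocity=.12,f_stop=5))
    P,O=pose(d,q+s,.002);robot.line_to(P,O,velocity=.05)
    P,O=pose(d,q,0);robot.line_to(P,O,velocity=.015)
    robot.pause(.3)
    e=np.array(robot.current_tool_pos())-P;print(d,e*1000,robot.current_contact_force())
    P,O=pose(d,q,.010);robot.line_to(P,O,velocity=.1)
    P,O=pose(d,q,.010,.42);robot.line_to(P,O,velocity=.25)
robot.move_to([.40,-.33,.43],[180,0,0])
print(robot.current_time_s())
for n in("top","side"):
    im=vision.grab_frame(n)[:,:,::-1];cv2.imwrite(f"pics/{n}4.png",im)
o=cv2.imread("pics/top4.png");cv2.imwrite("pics/z4t.png",cv2.resize(o[195:315,260:500],None,fx=3.3,fy=3.3,interpolation=cv2.INTER_CUBIC))
E
python3 -c "
from meas import *
meas('4')"
```

```text
False
L [ 0.14120979 -0.35486429  0.08640525] [ 1.1840391  -2.41453461 -0.02285857]
False
W [0.12132578 0.56461157 0.04105036] [0.3866282  2.23456847 0.30557176]
38.95
4 top L q 1.043 off 0.05mm score 78.5
4 top W q 2.625 off 0.42mm score 73.5
4 side L q 1.036 off -0.51mm score 82.9
4 side W q 2.615 off 0.35mm score 77.5
```

View pics/z4t.png

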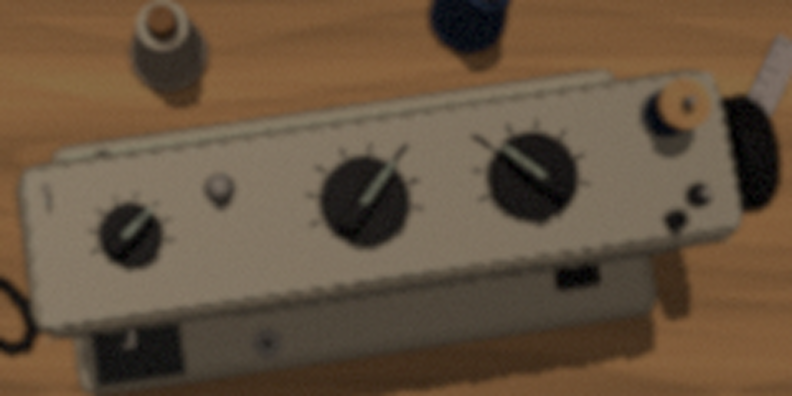

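View pics/side4.png

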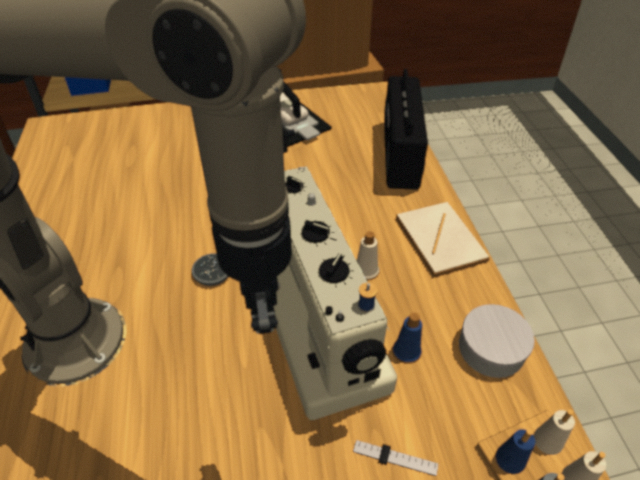

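Both pointers line up with their long lines: length reads 1.04 (target 1.047) and width 2.62 (target 2.618). The thimble, tension dial and spool haven't moved, and the hand is clear.

Run:
```python
from station import robot, workorder
print(robot.current_contact_force(),robot.current_time_s()); workorder.close_job()
```

```text
[-0.25078344  0.42052733 -0.08664294] 39.05
the job is handed in; nothing more can be done
```

Both dials are back on their long lines, and the job was handed in at about 39 s of the 58 s allowed. I pushed each pointer's nose round with the shut fingertips. Each dial took one main sweep and two small nudges, and the force readings I took stayed under about 3 N.

| Dial | Top camera (rad) | Side camera (rad) | Target (rad) |
|---|---|---|---|
| Stitch length | 1.043 | 1.036 | 1.047 |
| Stitch width | 2.625 | 2.615 | 2.618 |

- **Camera agreement:** the two cameras put the machine about 3 mm apart, so I used the mean position to steer. On the dial angles they agree to within about 0.01 rad.
- **Surroundings:** by eye, the last pictures show the tension dial, spool, thimble and cones unmoved. I did not measure the smaller items on the table, and the arm hid some of them in the side view.
- **Hand:** it finished clear of the machine, with the contact force near zero.
- **Failed reading:** the side camera gave no usable reading of the width dial's starting angle, so I took that from the top camera alone.

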